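# Unload a drilled block from a fixture with a left-hand clamp lever

### The arm

A 6-joint arm with a two-finger parallel gripper is mounted at the origin on the work surface; the furniture and walls round the work are solid. World frame = base frame: x ahead of the robot, y to its left, z up, the work surface at z = 0. Lengths are in mm, angles in degrees, forces in N, time in s.
With the tool pointing down it reaches from about 350 to 850 mm from the base axis. Payload 8.1 kg.
Tool frame: the origin (TCP) lies between the finger pads; the fingertips stand 22 mm ahead of it and the grasp point (between the pads) lies 3 mm ahead of it; z points along the fingers, y is the line along which they close (so a half turn about z gives the same grasp; the last joint's range is limited). The gripper opens to 85 mm and grips with 20 to 120 N. Pads are 22 mm wide; open, the fingers measure 114 mm over their backs; the gripper's body (76 mm by 85 mm) begins 54 mm behind the grasp point. The pads swing forward as they close: fully open they stand 13 mm farther back than shut.
Start: joints at [64.779, 7.471, 85.268, -0, 87.261, -4.893], TCP at [208.421, 562.642, 253.292] pointing down, gripper open.
Joint ranges: [-169.43, 169.43], [-51.17, 129.36], [1.28, 143.12], [-76.62, 256.62], [0, 156.53], [-152.29, 152.29]. Speed limits (degrees/s): [136.94, 136.94, 159.86, 180, 180, 180].

### API

Orientations are given as [roll, pitch, yaw] about the fixed x, y, z axes, in that order (R = Rz(yaw) Ry(pitch) Rx(roll)).
In Python, from bench import r, vision gives the robot as it stands.
- The arm moves only by the tool step_arm, never from a script. Its argument "targets" is a list that holds one entry, the list of rows, each a list of 6 numbers: the shift along the world's x, y, z in mm, then the turn, a rotation vector about the world's x, y, z in rad. In form: [[[x, y, z, rx, ry, rz], ...]]. A call has 1 to 12 rows; each row is the pose to reach, as a shift and turn from the pose commanded when the call began; what a row does not reach only later rows make up. A row lasts 1/12 s, in which the tool goes at most 41.7 mm and 7.16 degrees, less where a joint would pass 70% of its speed; a pose out of reach is approached as far as the arm can. A call with a gripper value outside its range is refused whole. "fingers" is the gripper's target within -1 to 1 (shut at 1, half-way at 0, fully open at -1), set as the call begins (left out, the last holds). The fingers move at their own pace and stop on an object; "newtons" is the grip in N (left out, the last holds). Time passes only in rows, so rows that repeat a pose let the fingers close. It gives the time, the measured TCP pose, the force, the opening and the grip force at its end, in the units of the state.
- r.sense(): the state, without advancing time (a new reading comes with each control period).
- vision.snapshot(name): name is "scene" or "top" or "wrist"; returns a dict with "img" (480x640x3 uint8, blue, green, red), "mtx" (3x3 intrinsics, pixels), "eye" and "attitude" of the camera in the world. Camera axes: x right, y up, looking along -z (the intrinsics and any distortion apply to the point x, -y, -z); pixel columns grow to the right and rows downward; lengths in mm; the calibration is good to about 2 mm. A picture is of the moment at which its call begins. There is no depth.
- r.hand_in(): hands the job in; it is judged then, once.
The state is a dict: "time": time; "joint_pos": joint angles; "qd": joint speeds; "joint_efforts": joint torques, N m; "tool_pos": TCP position; "tcp_rot": TCP orientation; "ft_force": force on the tool from outside, world axes, zero at the start; "wrist_torque": the same for the moment, N m; "finger_gap": finger opening in mm; "grip_force": force on a finger pad.
Only numpy, scipy, OpenCV 4.12 (cv2) and the standard library are available. Lean on these libraries where they do the work, as an engineer would, in place of code of your own. Each camera call takes 0.05 s, during which the arm holds its last target. There are 200 camera calls.

### The job

Unload the drilled aluminium block from the drilling fixture: its orange clamp lever has a left-hand thread, so swing it clockwise (seen from above) until you feel it come up against its stop, without straining the lever against that stop. Then draw the clamp strap back by its finger pin as far as it goes, take the block out and lay it down gently in the open cardboard tray. Leave the lever open and the strap back, and do not disturb the spanner, bolt and hex key lying about.

Things in the scene. Friction and masses are not known exactly. Their poses are not given: they have to be found in the camera images.
- fixture: Drilling fixture fixed to the bench: grey base plate 212 x 100 mm, 24 mm high, and a steel heel, top at 46 mm, with guide rails to 55 mm. Origin at bench height on the stud's upright axis; x runs along the strap from its toe (-x, loading side, on the robot's side) to its tail, z up. The block lies on the base plate in a nest 10 mm high with 1 mm play.
- lever: Orange clamp lever on the stud; origin on the stud axis at bench height, z up. Left-hand thread, 14 mm lead: clockwise from above raises nut and lever 2.2 mm per rad. Needs about 7 N at the grip end all the way and stays where it is left. Its clockwise travel ends at a stiff stop hidden in the nut, which gives only about 1 mm at the grip end per 10 N; pushing on it with more than 40 N strains it.
- lever_tip (a point): Centre of the lever's grip end (17 mm thick), 78 mm from the stud axis, 100 to 107 mm above the bench; the arm is a 12 mm rod that rises to it from the hub. At the start it points 0.1 to 1.8 rad counterclockwise of the fixture's +x; the stop is 2.1 to 2.9 rad clockwise of that (unseen, differs each time), with the lever within about 0.4 rad of the fixture's -y.
- lever_hub (a point): Top centre of the lever's hub (30 mm diameter), on the stud axis: 94 to 96 mm above the bench while clamped, 100.5 mm with the lever at its open stop.
- strap: Clamp strap, loose steel-grey bar 126 x 40 x 14 mm, 0.3 kg, lying flat on the heel, slotted round the stud; origin on its underside, on the stud axis while clamped; x towards its tail. While clamped the spring foot of the nut sits in its 3.5 mm deep cross groove and locks it; with the lever at its stop the foot stands 1 mm clear of it.
- strap_pin (a point): Middle of the strap's upright finger pin: 12 mm thick with a 15 mm head, 28 mm tall, on the strap's tail; strap top 60 mm, pin top 88 mm above the bench. Clamped it is 60 mm from the stud axis; freed, it slides along the fixture's +x to 81 mm, where the slot meets the stud. Its sides run between the rails with nearly 2 mm play, oiled; sliding takes a few newtons, more if pinched off centre.
- block_center (a point): Centre of the aluminium block with two pockets, 66 x 42 x 22 mm, 0.26 kg; its y axis runs along its length, z up. It lies with its length along the fixture's x, centre 71 mm before the stud axis, 14 mm of its end under the strap; nothing stands beside the middle of its long sides.
- block: The same block; origin at the centre of its underside.
- tray: Open cardboard tray, 161 x 216 mm outside, 88 mm high, inside 144 mm (x) by 196 mm (y), floor 3 mm thick, 0.4 kg, loose; origin at the centre of its underside.
- spanner: Bystander: combination spanner, 162 mm long, lying right of the fixture.
- bolt: Bystander: M12 bolt, 53 mm tall, standing on its head to the right of the fixture.
- hexkey: Bystander: black hex key, 104 mm long, lying right of the fixture.
There are look-alikes about, which are no part of the job. Leave any turquoise look-alike of the block alone.

How it is judged (in metres and radians):
On the way, in this order (a step that is already met when the one before it is completed fails the run):
1. the lever is swung clockwise to its open stop: hub top at least 100.2 mm above the bench (at the stop it is at 100.5 mm) (z of lever_hub in the frame of fixture above 0.1002 m), for 0.2 s.
2. with the lever open, the strap is drawn back: finger pin at least 76.5 mm from the stud axis along the fixture's x (z of lever_hub in the frame of fixture above 0.1002 m and x of strap_pin in the frame of fixture above 0.0765 m), for 0.2 s.
At the end, for the whole second after the job is handed in: The block lies at rest on the floor of the tray (centre inside its walls and under 45 mm above its underside), the lever stands at its open stop (hub top at least 100.2 mm above the bench, within about 0.1 rad of the stop) and the strap is drawn back (finger pin at least 76.5 mm from the stud axis) (all of step 2 and x of block_center in the frame of tray between -0.072 and 0.072 m and y of block_center in the frame of tray between -0.095 and 0.095 m and z of block_center in the frame of tray below 0.045 m and linear speed of block below 0.02 m/s); the robot touches nothing.
It fails at once if the lever is strained: forced more than about 0.07 rad into its stop, which takes over 45 N at the grip end (hub top above 100.62 mm) (z of lever_hub in the frame of fixture above 0.10062 m).
It fails at once if the block is dropped into the tray instead of laid down (faster than 0.7 m/s at the tray) (horizontal distance between block and tray below 0.09 m and height (world z) of block below 0.12 m and linear speed of block above 0.7 m/s).
It fails at once if the spanner, bolt or hex key is disturbed (moved more than 15 mm) (distance of any of spanner, bolt, hexkey from where it was at the start of the episode above 0.015 m).
It also fails if it takes over 72 s, if anything falls off the work surface, if the arm or the gripper's body presses on something with over 40 N, if the wrist force passes 120 N, or if a joint passes its speed limit or range.

## Working session

There is one attempt and no reset: what is moved stays moved. The work goes in short steps, Python scripts to look and compute and a tool call to move; the robot and the scene stay as the last step left them, time stands still between calls to the robot, and variables do not carry over. Pictures are saved under pics/ and viewed, at most 12 in all, crops included, and the job is handed in when it is done.

Besides the shell and the picture viewer there is one more tool, called after "Call:" as name(argument=value, ...) on one line, values as JSON. step_arm: Moves the arm, as the interface text tells. Its arguments: {"type":"object","properties":{"targets":{"type":"array"},"fingers":{"type":"number"},"newtons":{"type":"number"}},"required":["targets"]}

```bash
mkdir -p pics; ls; cat > h.py <<'E'
import numpy as np, cv2
from bench import r, vision
def snap(n,f):
    s=vision.snapshot(n); cv2.imwrite('pics/'+f+'.png',s['img'])
    np.savez('pics/'+f+'.npz',mtx=s['mtx'],eye=s['eye'],att=np.array(s['attitude'])); return s
E
python3 - <<'E'
from h import *
for n in('scene','top'):
    s=snap(n,n+'0'); print({k:v for k,v in s.items() if k!='img'})
print(r.sense())
E
```

```text
pics
{'mtx': array([[473.29859425,   0.        , 315.96810301],
       [  0.        , 473.29859425, 235.28810854],
       [  0.        ,   0.        ,   1.        ]]), 'eye': array([511.05575156, 867.54305477, 657.57556492]), 'attitude': array([ 50.40376243,   0.70883093, 174.25589061])}
{'mtx': array([[450.53807796,   0.        , 317.36053984],
       [  0.        , 450.53807796, 245.39593482],
       [  0.        ,   0.        ,   1.        ]]), 'eye': array([ 315.99315464,  202.95829757, 1027.70671042]), 'attitude': array([  7.7624886 ,   1.02474545, -88.8757043 ])}
{'time': 0.1, 'joint_pos': array([ 6.47774246e+01,  7.51335099e+00,  8.53219594e+01, -4.66753040e-04,
        8.72607233e+01, -4.89375468e+00]), 'qd': array([ 0.10578789, -0.09149874, -0.10744361, -0.07393798,  0.05977709,
        0.00674863]), 'joint_efforts': array([ 1.04054408e-03, -5.70955610e+01, -5.01937079e+01, -2.37656614e-04,
        8.26445001e-03,  1.12630507e-04]), 'tool_pos': array([208.24188903, 562.2272765 , 252.33285065]), 'tcp_rot': array([-1.79904277e+02, -7.72799208e-03,  1.59671196e+02]), 'ft_force': array([-0.14981699,  0.22728519, -0.670871  ]), 'wrist_torque': array([ 0.00802255,  0.05228133, -0.03598637]), 'grip_force': 0.0, 'finger_gap': 85.49343481656608}
```

View pics/scene0.png

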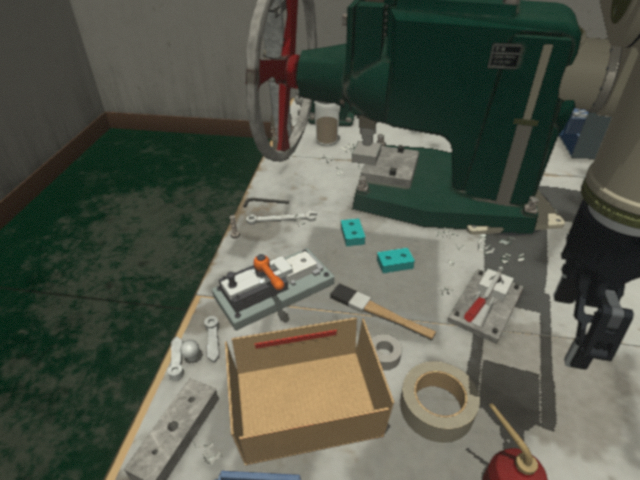

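View pics/top0.png

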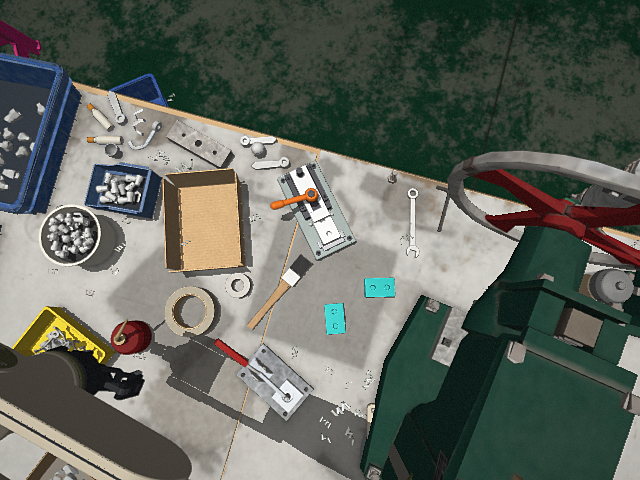

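Turn pixels into measurements next. The candidates are the orange-lever fixture at top (317,210) and the red-lever one at (270,380). The orange lever and the tray nearby fit the description. I'll confirm in an enlarged crop.

```bash
python3 - <<'E'
import cv2,numpy as np
t=cv2.imread('pics/top0.png')[155:265,260:370]; s=cv2.imread('pics/scene0.png')[235:335,205:340]
a=cv2.resize(t,(440,440),interpolation=cv2.INTER_CUBIC)
a=cv2.resize(t,(396,396),interpolation=cv2.INTER_CUBIC)
b=cv2.resize(s,(400,296),interpolation=cv2.INTER_CUBIC)
o=np.zeros((396,800,3),np.uint8); o[:,:396]=a; o[:296,400:]=b
cv2.imwrite('pics/c1.png',o)
E
```

```text
(no output)
```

View pics/c1.png

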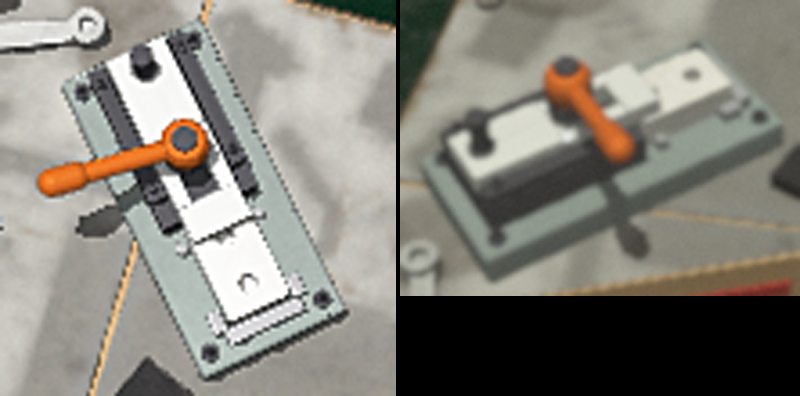

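```bash
cat >> h.py <<'E'
from scipy.spatial.transform import Rotation as Ro
def ray(f,uv):
    d=np.load('pics/'+f+'.npz'); R=Ro.from_euler('xyz',d['att'],degrees=True).as_matrix()
    p=np.linalg.solve(d['mtx'],[uv[0],uv[1],1]); v=R@(p*[1,-1,-1]); return d['eye'],v/np.linalg.norm(v)
def tri(obs):
    A=0;b=0
    for f,uv in obs:
        e,v=ray(f,uv); P=np.eye(3)-np.outer(v,v); A=A+P; b=b+P@e
    x=np.linalg.solve(A,b); res=[np.linalg.norm(np.cross(x-ray(f,uv)[0],ray(f,uv)[1])) for f,uv in obs]
    return x.round(1),np.round(res,1)
def atz(f,uv,z):
    e,v=ray(f,uv); return (e+v*(z-e[2])/v[2]).round(1)
def proj(f,p):
    d=np.load('pics/'+f+'.npz'); R=Ro.from_euler('xyz',d['att'],degrees=True).as_matrix()
    q=(R.T@(np.array(p,float)-d['eye']))*[1,-1,-1]; q=d['mtx']@q; return (q[:2]/q[2]).round(1)
E
python3 - <<'E'
from h import *
T=lambda x,y:(x/3.6+260-.36,y/3.6+155-.36)
S=lambda x,y:((x-400)/2.963+205-.33,y/2.963+235-.33)
for n,a,b in [('hub',(184,138),(568,70)),('tip',(50,182),(622,148)),('pin',(145,58),(481,118)),
 ('pl1',(62,87),(492,270)),('pl2',(197,18),(420,165)),('pl3',(348,313),(705,45)),('pl4',(209,380),(782,130)),
 ('blkhole',(248,281),(692,75))]:
    print(n,*tri([('top0',T(*a)),('scene0',S(*b))]))
print([atz('top0',T(*a),24) for a in [(62,87),(197,18),(348,313),(209,380)]])
print('hub',atz('top0',T(184,138),97),'tip',atz('top0',T(50,182),105),'pin',atz('top0',T(145,60),88))
print('blk',[atz('top0',T(*a),46) for a in[(226,322),(297,292),(248,281)]])
for n,a,b in [('a',(165,172),(389,402)),('b',(240,170),(240,455)),('c',(245,270),(227,333)),('d',(167,270),(356,319))]:
    print(n,atz('top0',a,88),atz('scene0',b,88))
print([proj('scene0',atz('top0',a,88)) for a in[(165,172),(240,170),(245,270),(167,270)]])
E
```

```text
hub [553.9 238.7  92.3] [1.7 1.7]
tip [524.2 316.2 101. ] [1.6 1.6]
pin [605.8 263.6  82.1] [1.5 1.5]
pl1 [606.3 321.1  13.8] [1.9 1.9]
pl2 [652.8 234.8  18. ] [1.3 1.3]
pl3 [463.5 135.6  12.7] [0.7 0.7]
pl4 [420.2 222.5  10.5] [0.2 0.2]
blkhole [477.2 199.3  44.1] [1.3 1.3]
[array([605.3, 319.7,  24. ]), array([652.1, 234.4,  24. ]), array([462.6, 136.2,  24. ]), array([419. , 222.2,  24. ])]
hub [554.4 238.3  97. ] tip [524.9 315.5 105. ] pin [604.2 263.   88. ]
blk [array([452.6, 212.1,  46. ]), array([471.9, 169. ,  46. ]), array([478.2, 199. ,  46. ])]
a [598.6 555.6  88. ] [387.8 536.7  88. ]
b [605.3 392.7  88. ] [582.4 586.7  88. ]
c [389.1 372.9  88. ] [606.4 397.3  88. ]
d [386.1 537.4  88. ] [407.8 391.8  88. ]
[array([227.7, 431.9]), array([227.8, 330.5]), array([365.7, 308.8]), array([390.4, 402.4])]
```

Orange-lever fixture confirmed: hub at top px (311,193), tip (274,205), pin (300,172), and the bare block end at the toe near (329,233). I'm moving above the lever tip for a close look.

Call:
step_arm(targets=[[[300,-270,0,0,0,0.72],[300,-270,0,0,0,0.72],[300,-270,0,0,0,0.72],[300,-270,0,0,0,0.72],[300,-270,0,0,0,0.72],[300,-270,0,0,0,0.72],[300,-270,0,0,0,0.72],[300,-270,0,0,0,0.72],[300,-270,0,0,0,0.72],[300,-270,0,0,0,0.72],[300,-270,0,0,0,0.72],[300,-270,0,0,0,0.72]]], fingers=1, newtons=40)

```text
time: 1.1
tool_pos: [509.9, 290.3, 252.6]
tcp_rot: [-180.0, -0.1, -159.3]
ft_force: [0.3, 0.7, 0.4]
finger_gap: -0.1
grip_force: 0.0
```

```bash
python3 - <<'E'
from h import *
s=snap('wrist','w1'); print(s['eye'],s['attitude'],s['mtx'][0])
q=r.sense(); print(q['tool_pos'],q['tcp_rot'],q['joint_pos'],q['finger_gap'])
for n,p in [('hub',(554,238,95)),('tip',(524,316,101)),('pin',(605,264,88))]: print(n,proj('w1',p))
E
```

```text
[436.71927189 262.06297867 373.36761374] [-1.79950733e+01  4.13458373e-02  1.10648554e+02] [399.17164096   0.         320.72269839]
[508.68066265 291.7747443  252.61020961] [ 1.79984292e+02 -7.62987468e-02 -1.59219245e+02] [ 2.48170174e+01  5.46320974e+00  8.74987479e+01  2.10658077e-02
  8.71130464e+01 -8.59648021e+01] -0.25258899188825173
hub [234.9 250. ]
tip [348.1 252.1]
pin [249.3 313.7]
```

View pics/w1.png

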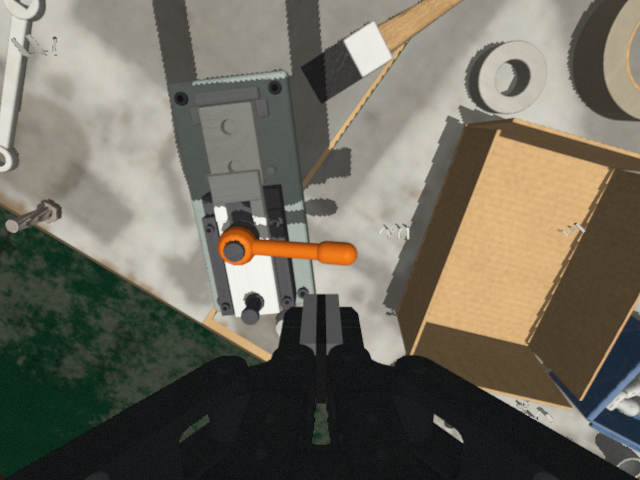

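The wrist view agrees with the triangulated points: hub (236,250), tip (345,253), pin (250,316). Going down on the counterclockwise side of the grip and computing the arc.

Call:
step_arm(targets=[[[-10,8,-70,0,0,0],[-10,8,-110,0,0,0],[-10,8,-137,0,0,0],[-10,8,-137,0,0,0],[-10,8,-137,0,0,0]]])

```text
time: 1.57
tool_pos: [493.9, 300.3, 111.3]
tcp_rot: [-180.0, -0.6, -159.0]
ft_force: [-0.1, -0.8, -0.5]
finger_gap: -0.1
grip_force: 0.0
```

```bash
cat > arc.py <<'E'
import numpy as np,sys
# TCP pushing pose for lever angle th (deg), z rises with the thread
def P(th,c=(554,238.5),z0=116):
    t=np.radians(th); return np.array([c[0]+78*np.cos(t)-19.5*np.sin(t),c[1]+78*np.sin(t)+19.5*np.cos(t),z0+2.2*np.radians(110.7-th),0,0,t])
def rows(p0,ths):
    out=[(P(t)-p0) for t in ths]
    print([[*map(float,np.round(o[:3],1)),0,0,round(float(o[5]),3)] for o in out])
E
python3 - <<'E'
from arc import *
p0=np.array([498.4,300.6,116.3,0,0,np.radians(110.7)])
rows(p0,110.7-np.arange(0,12)*5.8)
rows(P(110.7-11*5.8),110.7-np.arange(12,24)*5.8)
E
```

```text
[[9.8, 4.0, -0.3, 0, 0, 0.0], [16.7, 8.3, -0.1, 0, 0, -0.101], [24.0, 11.8, 0.1, 0, 0, -0.202], [31.6, 14.6, 0.4, 0, 0, -0.304], [39.5, 16.7, 0.6, 0, 0, -0.405], [47.6, 17.9, 0.8, 0, 0, -0.506], [55.7, 18.3, 1.0, 0, 0, -0.607], [63.8, 17.9, 1.3, 0, 0, -0.709], [71.9, 16.6, 1.5, 0, 0, -0.81], [79.7, 14.6, 1.7, 0, 0, -0.911], [87.4, 11.8, 1.9, 0, 0, -1.012], [94.7, 8.2, 2.1, 0, 0, -1.114]]
[[6.9, -4.3, 0.2, 0, 0, -0.101], [13.3, -9.3, 0.4, 0, 0, -0.202], [19.2, -14.9, 0.7, 0, 0, -0.304], [24.5, -21.1, 0.9, 0, 0, -0.405], [29.2, -27.7, 1.1, 0, 0, -0.506], [33.1, -34.9, 1.3, 0, 0, -0.607], [36.3, -42.3, 1.6, 0, 0, -0.709], [38.8, -50.1, 1.8, 0, 0, -0.81], [40.4, -58.1, 2.0, 0, 0, -0.911], [41.2, -66.2, 2.2, 0, 0, -1.012], [41.2, -74.3, 2.4, 0, 0, -1.114], [40.4, -82.4, 2.7, 0, 0, -1.215]]
```

Call:
step_arm(targets=[[[9.8,4.0,2.5,0,0,0],[16.7,8.3,2.7,0,0,-0.101],[24.0,11.8,2.9,0,0,-0.202],[31.6,14.6,3.2,0,0,-0.304],[39.5,16.7,3.4,0,0,-0.405],[47.6,17.9,3.6,0,0,-0.506],[55.7,18.3,3.8,0,0,-0.607],[63.8,17.9,4.1,0,0,-0.709],[71.9,16.6,4.3,0,0,-0.81],[79.7,14.6,4.5,0,0,-0.911],[87.4,11.8,4.7,0,0,-1.012],[94.7,8.2,4.9,0,0,-1.114]]])

```text
time: 2.57
tool_pos: [592.3, 310.7, 123.5]
tcp_rot: [180.0, -0.1, 136.9]
ft_force: [-8.0, 3.0, -2.8]
finger_gap: 0.1
grip_force: 3.3
```

```bash
python3 - <<'E'
from h import *
s=snap('top','t2'); cv2.imwrite('pics/t2c.png',cv2.resize(s['img'][140:270,240:400],(640,520)))
q=r.sense(); print(q['tool_pos'],q['tcp_rot'],q['ft_force'])
E
```

```text
[593.66139126 309.91847566 123.73967926] [ 1.79941927e+02 -6.12533566e-02  1.36423545e+02] [-6.18896566  2.35078493 -2.35325691]
```

View pics/t2c.png

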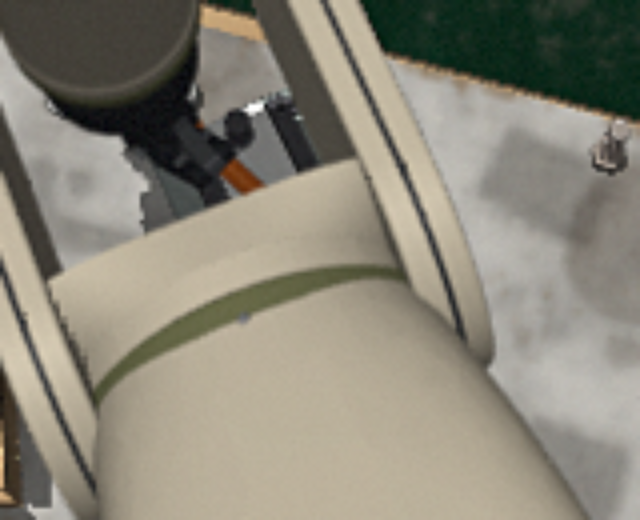

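The arm hides the lever, but 7 N of reaction shows the finger is pushing it. I'm continuing the arc.

Call:
step_arm(targets=[[[6.9,-4.3,-1.0,0,0,-0.101],[13.3,-9.3,-2,0,0,-0.202],[19.2,-14.9,-2,0,0,-0.304],[24.5,-21.1,-2,0,0,-0.405],[29.2,-27.7,-1.5,0,0,-0.506],[33.1,-34.9,-1.5,0,0,-0.607],[36.3,-42.3,-1,0,0,-0.709],[38.8,-50.1,-1,0,0,-0.81],[40.4,-58.1,-0.5,0,0,-0.911],[41.2,-66.2,-0.5,0,0,-1.012],[41.2,-74.3,0,0,0,-1.114],[40.4,-82.4,0,0,0,-1.215]]])

```text
time: 3.62
tool_pos: [636.3, 228.9, 125.9]
tcp_rot: [179.7, -0.4, 67.4]
ft_force: [6.0, 5.8, -2.5]
finger_gap: 0.2
grip_force: 3.8
```

```bash
python3 - <<'E'
from arc import *
from bench import r
q=r.sense(); print(q['tool_pos'],q['tcp_rot'],q['ft_force'])
t=110.7-23*5.8; print(t,P(t))
rows(P(t),t-np.arange(1,13)*1.5)
rows(P(t-18),t-18-np.arange(1,16))
E
```

```text
[636.30110345 228.87345036 125.87258089] [179.66284715  -0.37897778  67.39335755] [ 5.9579374   5.79709109 -2.51285938]
-22.700000000000003 [ 6.33483139e+02  2.26388821e+02  1.21122192e+02  0.00000000e+00
  0.00000000e+00 -3.96189740e-01]
[[-0.3, -2.1, 0.1, 0, 0, -0.026], [-0.7, -4.1, 0.1, 0, 0, -0.052], [-1.2, -6.2, 0.2, 0, 0, -0.079], [-1.7, -8.2, 0.2, 0, 0, -0.105], [-2.3, -10.3, 0.3, 0, 0, -0.131], [-2.9, -12.3, 0.3, 0, 0, -0.157], [-3.5, -14.3, 0.4, 0, 0, -0.183], [-4.3, -16.3, 0.5, 0, 0, -0.209], [-5.0, -18.2, 0.5, 0, 0, -0.236], [-5.8, -20.2, 0.6, 0, 0, -0.262], [-6.7, -22.1, 0.6, 0, 0, -0.288], [-7.6, -24.0, 0.7, 0, 0, -0.314]]
[[-0.6, -1.2, 0.0, 0, 0, -0.017], [-1.3, -2.5, 0.1, 0, 0, -0.035], [-2.0, -3.7, 0.1, 0, 0, -0.052], [-2.7, -4.9, 0.2, 0, 0, -0.07], [-3.4, -6.1, 0.2, 0, 0, -0.087], [-4.2, -7.3, 0.2, 0, 0, -0.105], [-4.9, -8.5, 0.3, 0, 0, -0.122], [-5.7, -9.6, 0.3, 0, 0, -0.14], [-6.5, -10.8, 0.3, 0, 0, -0.157], [-7.4, -11.9, 0.4, 0, 0, -0.175], [-8.2, -13.0, 0.4, 0, 0, -0.192], [-9.1, -14.2, 0.5, 0, 0, -0.209], [-10.0, -15.2, 0.5, 0, 0, -0.227], [-10.9, -16.3, 0.5, 0, 0, -0.244], [-11.8, -17.4, 0.6, 0, 0, -0.262]]
```

Call:
step_arm(targets=[[[-0.3,-2.1,-1,0,0,-0.026],[-0.7,-4.1,-2,0,0,-0.052],[-1.2,-6.2,-3,0,0,-0.079],[-1.7,-8.2,-3,0,0,-0.105],[-2.3,-10.3,-3,0,0,-0.131],[-2.9,-12.3,-3,0,0,-0.157],[-3.5,-14.3,-3,0,0,-0.183],[-4.3,-16.3,-3,0,0,-0.209],[-5.0,-18.2,-3,0,0,-0.236],[-5.8,-20.2,-3,0,0,-0.262]]])

```text
time: 4.45
tool_pos: [631.9, 208.8, 124.9]
tcp_rot: [179.6, -0.6, 52.6]
ft_force: [5.8, 4.5, 5.0]
finger_gap: 0.1
grip_force: 3.8
```

```bash
python3 - <<'E'
from arc import *
from bench import r
q=r.sense(); print(q['tool_pos'],q['tcp_rot'],q['ft_force'])
for k in range(15,50,4): rows(P(-22.7-k),-22.7-k-np.arange(1,5))
E
```

```text
[631.92170255 208.80173908 124.85426098] [179.61190835  -0.57931017  52.5808817 ] [5.76897526 4.54446852 4.95972405]
[[-0.6, -1.3, 0.0, 0, 0, -0.017], [-1.2, -2.6, 0.1, 0, 0, -0.035], [-1.8, -3.8, 0.1, 0, 0, -0.052], [-2.4, -5.1, 0.2, 0, 0, -0.07]]
[[-0.7, -1.2, 0.0, 0, 0, -0.017], [-1.3, -2.5, 0.1, 0, 0, -0.035], [-2.1, -3.7, 0.1, 0, 0, -0.052], [-2.8, -4.9, 0.2, 0, 0, -0.07]]
[[-0.7, -1.2, 0.0, 0, 0, -0.017], [-1.5, -2.4, 0.1, 0, 0, -0.035], [-2.3, -3.5, 0.1, 0, 0, -0.052], [-3.1, -4.7, 0.2, 0, 0, -0.07]]
[[-0.8, -1.1, 0.0, 0, 0, -0.017], [-1.7, -2.3, 0.1, 0, 0, -0.035], [-2.5, -3.4, 0.1, 0, 0, -0.052], [-3.4, -4.4, 0.2, 0, 0, -0.07]]
[[-0.9, -1.1, 0.0, 0, 0, -0.017], [-1.8, -2.1, 0.1, 0, 0, -0.035], [-2.8, -3.2, 0.1, 0, 0, -0.052], [-3.7, -4.2, 0.2, 0, 0, -0.07]]
[[-1.0, -1.0, 0.0, 0, 0, -0.017], [-2.0, -2.0, 0.1, 0, 0, -0.035], [-3.0, -3.0, 0.1, 0, 0, -0.052], [-4.0, -3.9, 0.2, 0, 0, -0.07]]
[[-1.0, -0.9, 0.0, 0, 0, -0.017], [-2.1, -1.9, 0.1, 0, 0, -0.035], [-3.2, -2.8, 0.1, 0, 0, -0.052], [-4.3, -3.6, 0.2, 0, 0, -0.07]]
[[-1.1, -0.9, 0.0, 0, 0, -0.017], [-2.2, -1.7, 0.1, 0, 0, -0.035], [-3.4, -2.5, 0.1, 0, 0, -0.052], [-4.5, -3.3, 0.2, 0, 0, -0.07]]
[[-1.2, -0.8, 0.0, 0, 0, -0.017], [-2.3, -1.5, 0.1, 0, 0, -0.035], [-3.5, -2.3, 0.1, 0, 0, -0.052], [-4.7, -3.0, 0.2, 0, 0, -0.07]]
```

Call:
step_arm(targets=[[[-0.6,-1.3,0,0,0,-0.017],[-1.2,-2.6,0,0,0,-0.035],[-1.8,-3.8,0,0,0,-0.052],[-2.4,-5.1,0,0,0,-0.07]]])

```text
time: 4.78
tool_pos: [629.8, 203.6, 125.0]
tcp_rot: [179.6, -0.6, 48.6]
ft_force: [6.3, 4.7, 5.4]
finger_gap: 0.0
grip_force: 3.8
```

Call:
step_arm(targets=[[[-0.7,-1.2,0,0,0,-0.017],[-1.3,-2.5,0,0,0,-0.035],[-1.3,-2.5,0,0,0,-0.035]]])

```text
time: 5.03
tool_pos: [628.5, 200.8, 125.1]
tcp_rot: [179.6, -0.6, 46.6]
ft_force: [6.1, 3.4, 5.1]
finger_gap: -0.1
grip_force: 3.4
```

Call:
step_arm(targets=[[[-0.7,-1.2,0,0,0,-0.017],[-1.4,-2.4,0,0,0,-0.035],[-1.4,-2.4,0,0,0,-0.035]]])

```text
time: 5.28
tool_pos: [627.2, 198.4, 125.0]
tcp_rot: [179.6, -0.6, 44.6]
ft_force: [6.6, 3.9, 4.9]
finger_gap: -0.0
grip_force: 3.5
```

Call:
step_arm(targets=[[[-0.7,-1.2,0,0,0,-0.017],[-1.5,-2.4,0,0,0,-0.035],[-1.5,-2.4,0,0,0,-0.035]]])

```text
time: 5.53
tool_pos: [625.8, 195.8, 125.1]
tcp_rot: [179.7, -0.6, 42.5]
ft_force: [7.4, 3.3, 5.5]
finger_gap: -0.3
grip_force: 3.5
```

Call:
step_arm(targets=[[[-0.8,-1.1,0,0,0,-0.017],[-1.7,-2.3,0,0,0,-0.035],[-1.7,-2.3,0,0,0,-0.035]]])

```text
time: 5.78
tool_pos: [624.1, 193.4, 125.1]
tcp_rot: [179.7, -0.7, 40.5]
ft_force: [7.2, 2.8, 5.0]
finger_gap: 0.0
grip_force: 3.5
```

Call:
step_arm(targets=[[[-0.8,-1.1,0,0,0,-0.017],[-1.7,-2.2,0,0,0,-0.035],[-1.7,-2.2,0,0,0,-0.035]]])

```text
time: 6.03
tool_pos: [622.5, 191.1, 125.1]
tcp_rot: [179.7, -0.7, 38.5]
ft_force: [7.2, 1.9, 4.7]
finger_gap: 0.1
grip_force: 3.5
```

Call:
step_arm(targets=[[[-0.9,-1.1,0,0,0,-0.017],[-1.8,-2.1,0,0,0,-0.035],[-1.8,-2.1,0,0,0,-0.035]]])

```text
time: 6.28
tool_pos: [621.0, 189.1, 125.2]
tcp_rot: [179.7, -0.7, 36.5]
ft_force: [9.2, 2.4, 4.6]
finger_gap: -0.2
grip_force: 4.2
```

Call:
step_arm(targets=[[[-0.9,-1.0,0,0,0,-0.017],[-1.8,-2.0,0,0,0,-0.035],[-1.8,-2.0,0,0,0,-0.035]]])

```text
time: 6.53
tool_pos: [620.7, 188.4, 125.6]
tcp_rot: [179.7, -1.0, 34.5]
ft_force: [15.7, 8.2, -0.1]
finger_gap: -0.1
grip_force: 9.2
```

The force jumped from 9 to 18 N and the motion stalled, so the lever is on its stop. Backing off, rising, and looking over the pin.

Call:
step_arm(targets=[[[10,8,0,0,0,0],[20,16,0,0,0,0],[20,16,40,0,0,0],[20,16,80,0,0,-0.06],[5,40,110,0,0,-0.12],[-24,72,132,0,0,-0.12],[-24,72,132,0,0,-0.12],[-24,72,132,0,0,-0.12],[-24,72,132,0,0,-0.12]]])

```text
time: 7.28
tool_pos: [590.5, 258.0, 252.5]
tcp_rot: [179.9, -0.2, 27.7]
ft_force: [-0.3, 0.2, -0.7]
finger_gap: 0.3
grip_force: 0.0
```

```bash
python3 - <<'E'
from h import *
s=snap('wrist','w2'); print(s['eye'],s['attitude'])
q=r.sense(); print(q['tool_pos'],q['tcp_rot'],q['joint_pos'],q['ft_force'])
for n,p in [('hub',(554,238,100.5)),('pin',(605,264,88))]: print(n,proj('w2',p))
E
```

```text
[661.50389527 294.64362675 373.52616442] [-17.84945455  -0.07657499 -62.30515274]
[590.36382602 257.10249643 250.88106609] [ 1.79957285e+02 -4.87036132e-02  2.76376336e+01] [ 1.89911077e+01  1.42487766e+01  7.78852384e+01 -3.49331143e-02
  8.78114136e+01  8.13548097e+01] [-0.49428804  0.55978659 -0.23524557]
hub [320.5 279.1]
pin [321.4 200. ]
```

View pics/w2.png

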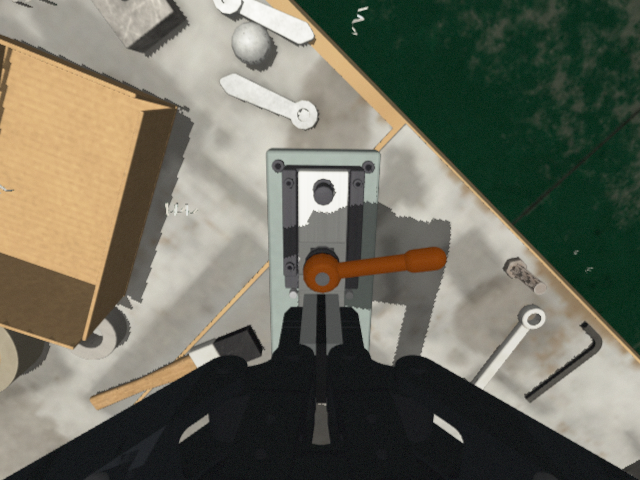

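```bash
python3 - <<'E'
from h import *
print(tri([('w1',(250,316)),('w2',(323,187)),('top0',(299.9,171.4))]), tri([('w1',(250,316)),('w2',(323,187))]))
print(tri([('w1',(234,250)),('w2',(322,278)),('top0',(311,193))]), tri([('w1',(234,250)),('w2',(322,278))]))
print([atz('w2',p,24) for p in [(267,150),(379,150)]],atz('w2',(323,187),88),atz('w2',(322,278),101),atz('w1',(250,316),88),atz('w1',(234,250),95))
E
```

```text
(array([611.1, 265.2,  76. ]), array([2.5, 1.5, 3.5])) (array([612.5, 265.9,  78.2]), array([0.6, 0.6]))
(array([553.9, 237.3,  97.1]), array([0.6, 0.6, 0.6])) (array([553.7, 237.1,  96.5]), array([0.5, 0.5]))
[array([609.5, 319. ,  24. ]), array([654.2, 233.7,  24. ])] [614.  267.4  88. ] [555.5 237.5 101. ] [606.8 265.2  88. ] [554.2 237.4  95. ]
```

Pin head at (323,187), hub at (322,278), lever open at about -80° to the fixture axis, bystanders untouched. Lowering the closed fingers between hub and pin, then pushing the pin back.

Call:
step_arm(targets=[[[-3,-2.5,-40,0,0,0],[-3,-2.5,-80,0,0,0],[-3,-2.5,-115,0,0,0],[-3,-2.5,-140,0,0,0],[-3,-2.5,-158,0,0,0],[-3,-2.5,-158,0,0,0],[-3,-2.5,-158,0,0,0]]])

```text
time: 7.92
tool_pos: [586.1, 253.2, 89.9]
tcp_rot: [-180.0, 0.3, 27.5]
ft_force: [-0.3, 0.3, 1.0]
finger_gap: -0.5
grip_force: 0.0
```

Call:
step_arm(targets=[[[1.8,0.9,0,0,0,0],[3.6,1.8,0,0,0,0],[5.4,2.8,0,0,0,0],[7.1,3.7,0,0,0,0],[8.9,4.6,0,0,0,0],[10.7,5.5,0,0,0,0],[12.4,6.4,0,0,0,0],[14.2,7.4,0,0,0,0]]])

```text
time: 8.58
tool_pos: [601.5, 262.3, 92.3]
tcp_rot: [180.0, -0.0, 27.6]
ft_force: [-1.4, -1.3, 1.7]
finger_gap: -0.1
grip_force: 0.8
```

Call:
step_arm(targets=[[[1.3,0.7,0,0,0,0],[2.7,1.4,0,0,0,0],[4,2.1,0,0,0,0],[5.3,2.8,0,0,0,0],[6.6,3.4,0,0,0,0],[6.6,3.4,0,0,0,0]]])

```text
time: 9.08
tool_pos: [608.2, 265.7, 92.1]
tcp_rot: [-180.0, -0.0, 27.5]
ft_force: [-0.4, 0.1, -0.1]
finger_gap: -0.1
grip_force: 0.0
```

Call:
step_arm(targets=[[[1.3,0.7,0,0,0,0],[2.7,1.4,0,0,0,0],[4,2.1,0,0,0,0],[5.3,2.8,0,0,0,0],[5.3,2.8,0,0,0,0]]])

```text
time: 9.5
tool_pos: [610.4, 266.9, 91.7]
tcp_rot: [-180.0, 0.5, 27.6]
ft_force: [-17.3, -9.3, 12.0]
finger_gap: -0.2
grip_force: 10.1
```

```bash
python3 - <<'E'
from h import *
s=snap('scene','s3'); print(r.sense()['ft_force'],r.sense()['tool_pos'])
w=snap('wrist','w3')
o=np.zeros((420,800,3),np.uint8); o[:,:480]=cv2.resize(s['img'][225:330,200:320],(480,420)); o[:320,480:]=w['img'][60:380,160:480]
cv2.imwrite('pics/c3.png',o)
E
```

```text
[-16.89154628  -8.10294509  13.27260619] [610.38669764 266.87536403  91.7525787 ]
```

View pics/c3.png

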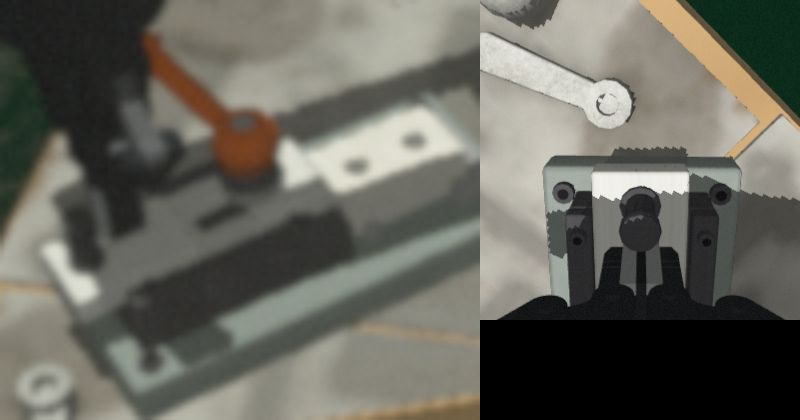

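The strap is against its stop: the pin at (640,215) of the crop stands near the plate end, with 19 N felt. Backing off, rising, and going above the block.

Call:
step_arm(targets=[[[-6,-3,0,0,0,0],[-12,-6,0,0,0,0],[-12,-6,40,0,0,0],[-12,-6,80,0,0,0],[-12,-6,120,0,0,0],[-45,-23,135,0,0,0],[-82,-42,135,0,0,0],[-123,-64,135,0,0,0],[-123,-64,135,0,0,0],[-123,-64,135,0,0,0]]])

```text
time: 10.43
tool_pos: [487.7, 203.3, 226.6]
tcp_rot: [-180.0, 0.0, 27.5]
ft_force: [1.3, -0.8, 0.4]
finger_gap: 0.2
grip_force: 0.0
```

Call:
step_arm(targets=[[[0,0,0,0,0,0],[0,0,0,0,0,0],[0,0,0,0,0,0],[0,0,0,0,0,0],[0,0,0,0,0,0]]], fingers=-0.5)

```text
time: 10.85
tool_pos: [490.9, 204.6, 227.1]
tcp_rot: [-180.0, 0.0, 27.6]
ft_force: [0.8, 0.6, 0.4]
finger_gap: 60.3
grip_force: 0.0
```

```bash
python3 - <<'E'
from h import *
w=snap('wrist','w4'); print(r.sense()['tool_pos'],r.sense()['tcp_rot'],r.sense()['joint_pos'])
cv2.imwrite('pics/w4v.png',w['img'])
u=np.array([.888,.46]);v=np.array([-.46,.888])
for x,y,z in [(-104,21,46),(-104,-21,46),(-38,21,46),(-38,-21,46),(-71,0,46),(0,0,100.5)]:
    p=np.array([554.3,237.6])+x*u+y*v; print((x,y),proj('w4',[*p,z]))
E
```

```text
[490.7014858  204.62122612 227.01918104] [-1.79992763e+02  1.36007939e-02  2.75559945e+01] [ 1.71066797e+01 -2.34490677e+00  9.81304399e+01  4.67373960e-03
  8.42291546e+01  7.95502155e+01]
(-104, 21) [293.5 253.1]
(-104, -21) [345.6 253.3]
(-38, 21) [291.9 171.2]
(-38, -21) [347.5 171.3]
(-71, 0) [319.7 213.6]
(0, 0) [319.6 121.6]
```

View pics/w4v.png

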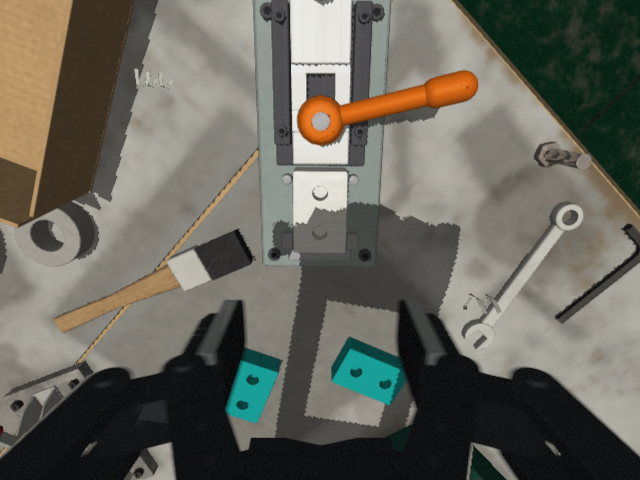

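The projected block corners fit the image (block at (293–348, 171–250)), the strap is clear of it, and the lever is open. Descending.

Call:
step_arm(targets=[[[0,0,-40,0,0,0],[0,0,-80,0,0,0],[0,0,-115,0,0,0],[0,0,-145,0,0,0],[0,0,-165,0,0,0],[0,0,-175,0,0,0],[0,0,-177,0,0,0],[0,0,-177,0,0,0],[0,0,-177,0,0,0]]])

```text
time: 11.65
tool_pos: [491.6, 204.8, 51.9]
tcp_rot: [180.0, -0.1, 27.5]
ft_force: [-0.4, -0.1, 0.1]
finger_gap: 64.3
grip_force: 0.0
```

Call:
step_arm(targets=[[[0,0,0,0,0,0],[0,0,0,0,0,0],[0,0,0,0,0,0],[0,0,0,0,0,0],[0,0,0,0,0,0],[0,0,0,0,0,0]]], fingers=1, newtons=50)

```text
time: 12.15
tool_pos: [491.8, 204.9, 52.4]
tcp_rot: [180.0, -0.2, 27.5]
ft_force: [-0.9, 0.2, 6.4]
finger_gap: 40.8
grip_force: 52.0
```

Call:
step_arm(targets=[[[0,0,8,0,0,0],[0,0,18,0,0,0],[0,0,30,0,0,0],[0,0,50,0,0,0],[0,0,80,0,0,0],[0,0,115,0,0,0],[0,0,140,0,0,0],[0,0,140,0,0,0]]])

```text
time: 12.82
tool_pos: [493.6, 205.3, 198.6]
tcp_rot: [179.9, -0.6, 27.5]
ft_force: [0.3, 0.6, -1.2]
finger_gap: 40.8
grip_force: 51.6
```

```bash
python3 - <<'E'
from h import *
s=snap('scene','s5'); t=cv2.imread('pics/top0.png')
o=np.zeros((600,640,3),np.uint8); o[:320,:]=s['img'][160:]; o[320:,:]=0
o[320:600,:280]=cv2.resize(t[150:290,140:280],(280,280)); w=snap('wrist','w5'); o[320:560,300:620]=cv2.resize(w['img'],(320,240))
cv2.imwrite('pics/c5.png',o); print(r.sense()['ft_force'],r.sense()['tool_pos'])
E
```

```text
[-0.11237087  0.6772147  -2.87718677] [491.15553196 204.60343879 192.68348443]
```

View pics/c5.png

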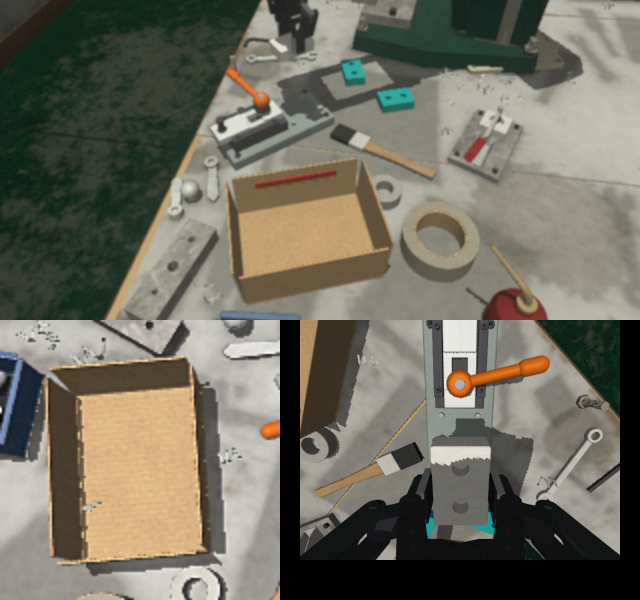

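```bash
python3 - <<'E'
from h import *
c=np.array([atz('top0',p,88) for p in [(163.5,176),(236.5,170),(246,266),(165,270)]]); print(c,c.mean(0))
print([atz('top0',p,3) for p in [(182.5,189),(181,269)]])
E
```

```text
[[589.6 558.2  88. ]
 [605.2 400.3  88. ]
 [397.6 371.2  88. ]
 [386.1 541.6  88. ]] [494.625 467.825  88.   ]
[array([583.5, 543.4,   3. ]), array([395.4, 535.5,   3. ])]
```

Call:
step_arm(targets=[[[1,35,10,0,0,0.12],[1,70,10,0,0,0.24],[2,100,10,0,0,0.36],[2,130,10,0,0,0.48],[3,160,10,0,0,0.6],[3,190,10,0,0,0.72],[4,220,10,0,0,0.84],[4,245,10,0,0,0.96],[5,262,10,0,0,1.08],[5,262,10,0,0,1.2],[5,262,10,0,0,1.2],[5,262,10,0,0,1.2]]])

```text
time: 13.92
tool_pos: [494.3, 465.7, 198.2]
tcp_rot: [-179.8, 0.1, 96.1]
ft_force: [0.2, -0.0, -1.7]
finger_gap: 40.8
grip_force: 51.6
```

```bash
python3 - <<'E'
from h import *
w=snap('wrist','w6'); print(r.sense()['tool_pos'],r.sense()['tcp_rot'],r.sense()['finger_gap'])
cv2.imwrite('pics/w6v.png',w['img'])
E
```

```text
[494.61695335 465.44444296 198.60679699] [-1.79868947e+02  9.79568849e-02  9.60387194e+01] 40.68037482396737
```

View pics/w6v.png

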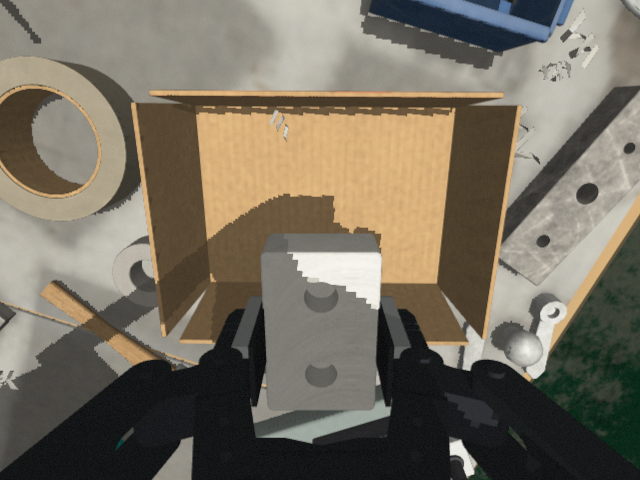

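```bash
python3 - <<'E'
from h import *
c=np.array([atz('w6',p,3) for p in [(197,110),(455,112),(440,283),(210,283)]]); print(c,c.mean(0))
c=np.array([atz('w6',p,88) for p in [(135,104),(519,106),(486,343),(163,336)]]); print(c,c.mean(0))
E
```

```text
[[393.9 531.2   3. ]
 [587.7 550.4   3. ]
 [604.5 410.    3. ]
 [406.5 388.7   3. ]] [498.15  470.075   3.   ]
[[385.1 534.4  88. ]
 [594.9 555.6  88. ]
 [612.1 406.5  88. ]
 [398.  388.7  88. ]] [497.525 471.3    88.   ]
```

Tray centre is about (498,470) at a heading of 6°. Correcting by (3,4) mm and descending.

Call:
step_arm(targets=[[[3,4,-25,0,0,0],[3,4,-50,0,0,0],[3,4,-75,0,0,0],[3,4,-100,0,0,0],[3,4,-120,0,0,0],[3,4,-135,0,0,0],[3,4,-147,0,0,0],[3,4,-156,0,0,0],[3,4,-162,0,0,0],[3,4,-165,0,0,0],[3,4,-166,0,0,0],[3,4,-166,0,0,0]]])

```text
time: 14.97
tool_pos: [498.7, 470.7, 35.0]
tcp_rot: [179.9, -0.0, 96.3]
ft_force: [-0.8, 0.4, -1.9]
finger_gap: 40.6
grip_force: 51.6
```

Call:
step_arm(targets=[[[0,0,-1,0,0,0],[0,0,-2,0,0,0],[0,0,-3,0,0,0],[0,0,-3,0,0,0]]])

```text
time: 15.3
tool_pos: [498.4, 470.5, 31.5]
tcp_rot: [180.0, -0.0, 96.3]
ft_force: [0.5, 1.5, -1.9]
finger_gap: 40.8
grip_force: 51.8
```

Call:
step_arm(targets=[[[0,0,-1,0,0,0],[0,0,-2,0,0,0],[0,0,-2,0,0,0]]])

```text
time: 15.55
tool_pos: [498.4, 470.6, 31.4]
tcp_rot: [180.0, -0.0, 96.3]
ft_force: [-5.6, -5.0, 12.1]
finger_gap: 40.7
grip_force: 53.3
```

The block is down (12 N). Releasing and rising.

Call:
step_arm(targets=[[[0,0,1,0,0,0],[0,0,1,0,0,0],[0,0,1,0,0,0],[0,0,1,0,0,0],[0,0,1,0,0,0]]], fingers=-0.4)

```text
time: 15.97
tool_pos: [498.2, 470.3, 30.0]
tcp_rot: [-180.0, 0.0, 96.3]
ft_force: [1.2, -0.6, -0.5]
finger_gap: 60.0
grip_force: 0.0
```

Call:
step_arm(targets=[[[0,0,10,0,0,0],[0,0,30,0,0,0],[0,0,65,0,0,0],[0,0,105,0,0,0],[0,0,145,0,0,0],[0,0,180,0,0,0],[0,0,180,0,0,0],[0,0,180,0,0,0]]])

```text
time: 16.63
tool_pos: [499.9, 471.7, 215.5]
tcp_rot: [179.6, -0.2, 96.3]
ft_force: [-0.8, 0.1, -0.7]
finger_gap: 59.7
grip_force: 0.0
```

```bash
python3 - <<'E'
from h import *
s=snap('scene','s7')['img']; w=snap('wrist','w7')['img']; q=r.sense(); print(q['ft_force'],q['finger_gap'],q['tool_pos'])
o=np.zeros((600,800,3),np.uint8); o[:480,:400]=cv2.resize(s[200:440,160:360],(400,480)); o[:300,400:]=cv2.resize(w,(400,300)); cv2.imwrite('pics/c7.png',o)
E
```

```text
[-0.85679482 -0.17138302 -0.1751    ] 59.878057596749194 [498.01172591 470.18814087 210.10858665]
```

View pics/c7.png

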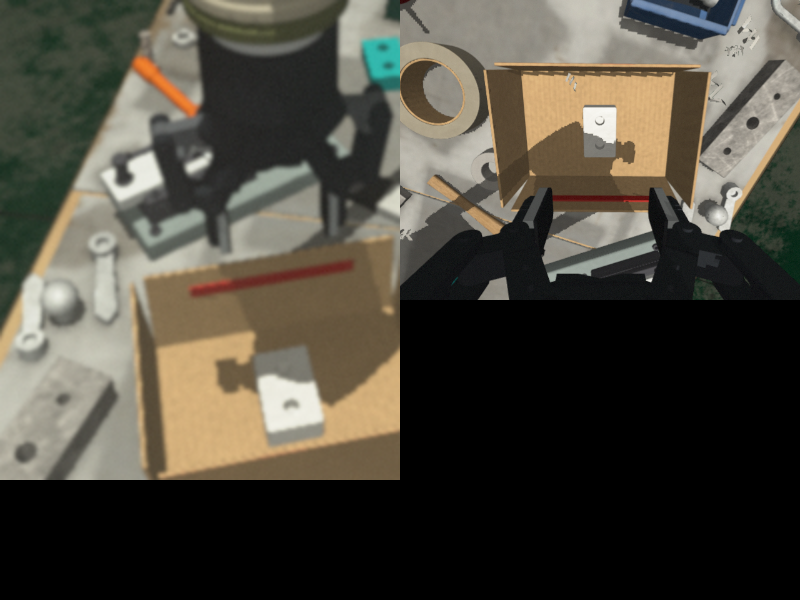

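The block lies flat near the middle of the tray (wrist view (600,132)), the lever is open, the strap is back, and the gripper is clear.

```bash
python3 -c "
from bench import r
print(r.hand_in())"
```

```text
the job is handed in; nothing more can be done
None
```

I handed the job in after about 17 s of the 72 s: lever open at its stop, strap fully back, and block lying flat near the middle of the tray. The hand-in returned no verdict.

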